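# Move the turner to the other folding hook and fold the empty one away

## Task

Fold the spare hook down from the splash panel and press it firmly onto its stop, then move the slotted turner over from its hook and leave it hanging there by its eye. Fold the emptied hook back up and press it firmly home. Treat the hooks gently (press with about 10 N at the middle of the hook, never as much as 20 N), never let go of the turner in mid-air or lay it down, and leave the other kitchen things where they are.

Things in the scene. Friction and masses are not known exactly. Their poses are not given: they have to be found in the camera images.
- panel: Fixed low olive splash panel, 400 mm long (along its y), 16 mm thick, 230 mm high, standing on a wooden foot 12 mm thick. Origin on the work surface, at mid length, in the plane of the face that carries the hooks; its x points out of that face (away from the robot), y along the panel, z up. The foot reaches 84 mm in front of that face.
- unitA: Mount of hook A, the hook that starts down and carries the turner; it may be the left or the right one. Origin on the hook's pivot axis, 28 mm in front of the panel's face; x out of the panel, y along the pivot axis, z up. Between panel and pivot lie a rubber pad and a steel plate (34 wide, 64 high) that sit up to 0.12 rad out of true: the stops' angles differ by that much and are to be felt.
- unitB: Mount of hook B, the spare hook, which starts folded up; made and measured like unitA.
- hookA (a joint): Angle of hook A from its folded-up stop: 0 = folded up (about upright, parallel to the panel), 1.571 = folded down onto its stop (about level, pointing away from the panel). Starts at its lower stop. The hinge is stiff (about 0.12 N m) and stays where it is left; both stops are hard.
- hookB (a joint): Angle of hook B, as for hook A. Starts within 0.25 rad of 0.
- plateA (a joint): Rocking of hook A's plate on its springy rubber pad, about the pivot axis: 0 = unloaded, positive when the hook is pressed down or outward, negative when pressed towards the panel. Stiffness 25 N m/rad: 10 N at 36 mm from the pivot rocks it 0.014 rad. Beyond 0.044 rad (1.1 N m; 15 N at the hook's end) the plate tears off; a press of 0.25 N m or more on a stop counts as firm.
- plateB (a joint): Rocking of hook B's plate, as for plateA.
- hookA_end (a point): Middle of the outer end of hook A, 73 mm from the pivot axis. The hook is a flat steel bar 12 wide (along the pivot) and 7 thick, centred on the pivot; its last 7 mm is turned up, 10.5 mm proud of the bar on its upper side (the panel side when folded up). Folded up, the end stands 28 to 40 mm above the panel's top edge, so it can be pushed from over the panel.
- hookB_end (a point): The same point of hook B, which has the same shape.
- turner: Loose slotted steel turner, about 140 g, hanging blade down. Origin at the centre of the eye at the top of its handle; z up along the handle, x through the eye (its thickness). Under the eye a handle 16 wide reaches to 55 below the origin, then a blade 66 wide, 4 thick, to 113 below the origin.
- turner_eye (a point): Centre of the turner's eye (the turner's origin). The eye is a flat rectangular frame, outside 40 wide (turner's y), 42 high, 8 thick; its hole 26 wide, 28 high, so it hangs with its centre 10.5 mm under the hook's top face. Its flat sides can be pinched from above with the fingers either side of the hook.
- tin: Loose spice tin, diameter 45, 42 high, standing on the panel's foot between the hooks; origin under it. Leave alone.
- pot1: Loose utensil pot, diameter 100, 130 high, tools up to 300 high; origin under it. Leave alone.
- bowl: Loose white mixing bowl, diameter 230, 100 high; origin under it. Leave alone.
- jar: Loose amber jar, diameter 64, 90 high; origin under it. Leave alone.
- mug: Loose white mug, diameter 76, 85 high; origin under it. Leave alone.
- spoon: Loose steel spoon with a wooden handle lying on the worktop. Leave alone.

How it is judged:
On the way, in this order (a step that is already met when the one before it is completed fails the run):
1. the spare hook B is down and pressed onto its lower stop (above 1.53 rad) hard enough to rock its plate by 0.010 rad (0.25 N m) for 0.15 s (value of joint hookB above 1.53 rad and value of joint plateB above 0.01 rad), for 0.15 s.
2. the turner hangs from hook B by its eye, let go (x of turner_eye in the frame of unitB between 0.008 and 0.068 m and y of turner_eye in the frame of unitB between -0.015 and 0.015 m and z of turner_eye in the frame of unitB between -0.025 and 0.01 m and angle between turner's own z axis and vertical below 0.3 rad and contact force between turner and unitB above 0.5 N and contact force between turner and the fingers below 0.05 N and linear speed of turner below 0.08 m/s), for 0.3 s.
3. the emptied hook A is up and pressed onto its upper stop (below 0.04 rad) hard enough to rock its plate by 0.010 rad (0.25 N m) for 0.15 s (value of joint hookA below 0.04 rad and value of joint plateA below -0.01 rad), for 0.15 s.
At the end, for the whole second after the job is handed in: The turner hangs at rest, let go, by its eye on hook B (eye centre 8 to 68 mm out from the pivot, within 15 mm sideways, 25 mm below to 10 mm above the pivot, handle within 0.3 rad of vertical); hook B is down at its stop (above 1.5 rad); hook A is folded up at its stop (below 0.05 rad) (all of step 2 and value of joint hookB above 1.5 rad and value of joint hookA below 0.05 rad); the robot touches nothing.
It fails at once if a hook is forced so hard that its plate rocks by more than 0.044 rad (1.1 N m) (value of joint any of plateA, plateB above 0.044 rad or value of joint any of plateA, plateB below -0.044 rad).
It fails at once if the turner is dropped or laid down (its eye comes below 120 mm) (height (world z) of turner_eye below 0.12 m).
It fails at once if the turner is let go in mid-air (contact force between turner and anything else below 0.02 N and linear speed of turner above 0.35 m/s).
It fails at once if another kitchen thing is moved more than 25 mm (distance of any of tin, pot1, bowl, jar, mug, spoon from where it was at the start of the episode above 0.025 m).
It also fails if it takes over 72 s, if anything falls off the work surface, if the arm or the gripper's body presses on something with over 40 N, if the wrist force passes 120 N, or if a joint passes its speed limit or range.

## Robot

A 7-joint arm with a two-finger parallel gripper is mounted at the origin on the work surface. World frame = base frame: x ahead of the robot, y to its left, z up, the work surface at z = 0. Lengths are in m, angles in rad, forces in N, time in s.
With the tool pointing down it reaches from about 0.425 to 0.95 m from the base axis. Payload 4.7 kg.
Tool frame: the origin (TCP) lies midway between the tips of the shut fingers; the grasp point (between the pads) lies 19 mm behind it; x points along the fingers, y is the direction in which the jaws open and shut, and the axes are right-handed (so a half turn about x gives the same grasp; the last joint's range is limited). The gripper opens to 85 mm and grips with 20 to 120 N. Pads are 22 mm wide; open, the fingers measure 114 mm over their backs; the gripper's body (76 mm by 85 mm) begins 54 mm behind the grasp point. The pads swing forward as they close: fully open they stand 13 mm farther back than shut.
Start: joints at [-1.331, 0.469, -0.049, 1.532, 0.024, 1.141, -0.082], TCP at [0.179, 0.651, 0.231] pointing down, gripper open.
Joint ranges: [-2.59, 2.59], [-0.33, 1.99], [-1.39, 1.29], [0.1, 2.45], [-1.04, 4.18], [0.21, 1.99], [-2.66, 2.66]. Speed limits (rad/s): [2.57, 2.57, 3.14, 3.14, 3.14, 3.14, 3.14].

## Interface

Orientations are given as a unit quaternion [w, x, y, z].
In Python, from bench import observe, get_image, close_job, search_frame, trace, pinpoint gives the robot as it stands.
- The arm moves only by the tool send_rows, never from a script. Its argument "series" is a list of rows, each a list of 3 entries, a list of its own where there are three numbers: the shift along the world's x, y, z in mm, then the turn about the world's z in rad, then the gripper command: -1 is fully open, 1 is shut, values between are in proportion. In form: [[[x, y, z], turn, fingers], ...]. A call has 1 to 20 rows; each row shifts and turns the commanded pose from where the row before left it; what a row does not reach is not made up. A row lasts 1/10 s, in which the tool goes at most 50 mm and 8.59 degrees, less where a joint would pass 70% of its speed; a pose out of reach is approached as far as the arm can. A call with a gripper value outside its range is refused whole. The fingers move at their own pace and stop on an object; the grip force is fixed at half the most. Time passes only in rows, so rows that do not move let the fingers close. It gives the time, the measured TCP pose, the force and the opening at its end, in the units of the state.
- observe(): the state, without advancing time (a new reading comes with each control period).
- get_image(name): name is "scene" or "top" or "wrist"; returns a dict with "image" (384x512x3 uint8, red, green, blue), "range_z" (384x512 float32, m along the optical axis (not along the pixel's ray), 0 where there is no reading), "fx", "fy", "cx", "cy" (pixels), "rvec" (rotation vector, rad) and "tvec" (3), from world to camera coordinates, as OpenCV has them. Camera axes: x right, y down, z forward; pixel columns grow to the right and rows downward; lengths in m; the calibration is good to about 2 mm. A picture is of the moment at which its call begins.
- close_job(): hands the job in, once; it reports no verdict.
Trained networks look in the newest picture that a camera, given by its name, has taken for a name from the list of things; names that differ only in an ending like _2 or _b are one class to them, and where a whole thing is asked for, a point or a joint stands for the part that bears it (a point fixed in the world has none). Each returns a list of dicts, best first, with "score" (0 to 1); they miss things now and then, are a little off and sometimes report something else, mostly with a low value. They report only what shows in the picture. A call takes as long as a camera call.
- search_frame(camera, label): "box" ([left, top, width, height] in pixels, round what is visible of it).
- trace(camera, label): "region" (384x512 bool, what is visible of it) and "box" ([left, top, width, height] in pixels, round what is visible of it).
- pinpoint(camera, label): "position" ([row, column] in pixels: a listed point, or the origin of a listed thing).
The state is a dict: "time_s": time; "joint_pos": joint angles; "qd": joint speeds; "joint_torque": joint torques, N m; "eef_pos": TCP position; "tcp_rot": TCP orientation; "ft_force": force on the tool from outside, world axes, zero at the start; "torque": the same for the moment, N m; "gripper_width": finger opening in m.
Only numpy, scipy, OpenCV 4.12 (cv2) and the standard library are available. Lean on these libraries where they do the work, as an engineer would, in place of code of your own. Each camera call takes 0.05 s, during which the arm holds its last target. There are 200 camera calls.

## Working session

There is one attempt and no reset: what is moved stays moved. The work goes in short steps, Python scripts to look and compute and a tool call to move; the robot and the scene stay as the last step left them, time stands still between calls to the robot, and variables do not carry over. Pictures are saved under pics/ and viewed, about 8 in all and at most 12, crops included, and the job is handed in when it is done.

Besides the shell and the picture viewer there is one more tool, called after "Call:" as name([rows], argument=value, ...), one row to a line, values as JSON. send_rows: Moves the arm, as the interface text tells. Its arguments: {"type":"object","properties":{"series":{"type":"array"}},"required":["series"]}

```bash
mkdir -p pics; ls; cat > h.py <<'E'
import numpy as np, cv2
from bench import *
def cam(n):
    d=get_image(n); R=cv2.Rodrigues(np.array(d["rvec"],float))[0]; d["R"]=R; d["t"]=np.array(d["tvec"],float).ravel(); return d
def cloud(d):
    z=d["range_z"].astype(float); v,u=np.indices(z.shape)
    P=np.stack([(u-d["cx"])/d["fx"]*z,(v-d["cy"])/d["fy"]*z,z],-1)
    W=(P-d["t"])@d["R"]; W[z==0]=np.nan; return W
def proj(d,p):
    c=np.atleast_2d(p)@d["R"].T+d["t"]; return np.c_[c[:,0]/c[:,2]*d["fx"]+d["cx"],c[:,1]/c[:,2]*d["fy"]+d["cy"]]
def save(d,f): cv2.imwrite("pics/"+f,d["image"][:,:,::-1])
E
python3 - <<'E'
from h import *
o=observe();print({k:np.round(v,3) for k,v in o.items()})
ims=[]
for n in ["scene","top"]:
    d=cam(n);W=cloud(d);ims.append(d["image"]);np.savez(n+".npz",W=W,im=d["image"])
    print(n,"campos",np.round(-d["R"].T@d["t"],3),d["fx"])
    for l in ["panel","unitA","unitB","hookA_end","hookB_end","turner_eye","turner","tin","pot1","bowl","jar","mug","spoon"]:
        try:
            for r in pinpoint(n,l)[:2]:
                y,x=r["position"];i,j=int(round(y)),int(round(x))
                print(l,round(r["score"],2),round(y),round(x),np.round(W[np.clip(i,0,383),np.clip(j,0,511)],3))
        except Exception as e: print(l,e)
d=cam("wrist");ims.append(d["image"])
cv2.imwrite("pics/a.png",cv2.resize(np.hstack(ims[:2]),(800,300))[:,:,::-1])
save(d,"w.png")
E
```

```text
pics
{'time_s': np.float64(0.0), 'joint_pos': array([-1.331,  0.469, -0.049,  1.534,  0.024,  1.141, -0.082]), 'qd': array([-0.002,  0.001, -0.002, -0.001, -0.001, -0.001, -0.   ]), 'joint_torque': array([-1.0000e-03, -5.1030e+01, -4.7000e-02, -2.3771e+01,  1.1000e-02,
        8.0000e-03, -0.0000e+00]), 'eef_pos': array([0.179, 0.65 , 0.23 ]), 'tcp_rot': array([ 0.701,  0.094,  0.701, -0.095]), 'ft_force': array([-0.164, -0.134,  0.287]), 'torque': array([-0.003,  0.012, -0.014]), 'gripper_width': np.float64(0.086)}
scene campos [1.578 0.272 0.815] 372.20304918332005
panel 0.92 220 273 [0.55  0.066 0.015]
unitA 0.53 166 252 [ 0.525 -0.026  0.202]
unitA 0.19 276 334 [0.769 0.3   0.033]
unitB 0.52 183 298 [0.58  0.142 0.202]
hookA_end 0.37 174 238 [ 0.494 -0.085  0.141]
hookB_end 0.43 167 296 [0.596 0.132 0.266]
turner_eye 0.82 176 243 [ 0.598 -0.034  0.202]
turner 0.61 178 242 [ 0.605 -0.035  0.198]
tin 0.58 222 268 [0.577 0.054 0.023]
pot1 0.69 236 394 [0.528 0.467 0.037]
bowl 0.87 187 132 [ 0.606 -0.456  0.073]
jar 0.67 275 333 [0.765 0.297 0.032]
mug 0.66 226 152 [ 0.754 -0.293  0.046]
spoon 0.63 260 254 [0.761 0.059 0.012]
top campos [ 0.359 -0.02   1.665] 437.282851771948
panel 0.68 226 237 [0.509 0.052 0.145]
unitA 0.61 218 258 [ 0.552 -0.021  0.013]
unitB 0.44 205 208 [0.575 0.148 0.201]
hookA_end 0.6 195 264 [ 0.608 -0.042  0.202]
hookB_end 0.6 196 209 [0.595 0.138 0.266]
turner_eye 0.52 206 262 [ 0.57  -0.035  0.203]
turner_eye 0.38 196 210 [0.595 0.135 0.263]
turner 0.65 194 264 [ 0.645 -0.045  0.004]
turner 0.53 201 262 [ 0.587 -0.035  0.204]
pot1 0.61 239 128 [0.476 0.475 0.004]
bowl 0.92 227 395 [ 0.515 -0.536  0.01 ]
bowl 0.22 173 172 [0.714 0.298 0.082]
jar 0.63 173 174 [0.714 0.29  0.082]
mug 0.71 173 337 [ 0.725 -0.327  0.009]
mug 0.23 162 239 [0.77  0.051 0.015]
spoon 0.68 162 238 [0.768 0.055 0.023]
spoon 0.54 218 240 [0.547 0.046 0.054]
```

View picture.

```bash
python3 - <<'E'
import numpy as np,cv2
a=np.load("scene.npz");b=np.load("top.npz")
c1=cv2.resize(a["im"][90:290,190:350],None,fx=3,fy=3,interpolation=2)[:600]
c2=cv2.resize(b["im"][150:270,180:290],None,fx=2.9,fy=2.9,interpolation=2)
c=np.zeros((600,800,3),np.uint8);c[:c1.shape[0],:480]=c1;c[:c2.shape[0],480:480+c2.shape[1]]=c2[:, :320]
cv2.imwrite("pics/b.png",c[:,:,::-1])
# panel top edge geometry
for n,W in(("scene",a["W"]),("top",b["W"])):
    P=W.reshape(-1,3);P=P[~np.isnan(P).any(1)]
    m=(P[:,0]>.4)&(P[:,0]<.7)&(P[:,1]>-.3)&(P[:,1]<.3)
    Q=P[m]
    t=Q[(Q[:,2]>.233)&(Q[:,2]<.25)]
    print(n,"top",len(t),np.round(t.mean(0),3),np.round(np.polyfit(t[:,1],t[:,0],1),3),t[:,1].min().round(3),t[:,1].max().round(3))
    for lo,hi in((.19,.215),(.25,.30)):
        t=Q[(Q[:,2]>lo)&(Q[:,2]<hi)&(Q[:,0]>.535)]
        for s in(-1,1):
            q=t[(t[:,1]-.05)*s>0]
            if len(q)>3: print(lo,hi,s,len(q),np.round(np.median(q,0),3),np.round(q.min(0),3),np.round(q.max(0),3))
E
```

```text
scene top 61 [0.536 0.065 0.236] [0.329 0.515] -0.128 0.25
0.19 0.215 -1 120 [ 0.581 -0.031  0.202] [ 0.535 -0.055  0.191] [ 0.61  -0.011  0.212]
0.19 0.215 1 322 [0.561 0.182 0.202] [0.535 0.088 0.19 ] [0.583 0.255 0.215]
0.25 0.3 1 32 [0.592 0.138 0.265] [0.579 0.132 0.251] [0.596 0.145 0.27 ]
top top 207 [0.519 0.056 0.235] [0.243 0.505] -0.131 0.254
0.19 0.215 -1 107 [ 0.574 -0.031  0.202] [ 0.536 -0.052  0.191] [ 0.608 -0.011  0.214]
0.19 0.215 1 45 [0.556 0.149 0.202] [0.535 0.13  0.19 ] [0.579 0.252 0.215]
0.25 0.3 1 21 [0.588 0.138 0.267] [0.581 0.133 0.252] [0.595 0.145 0.273]
```

View pics/a.png

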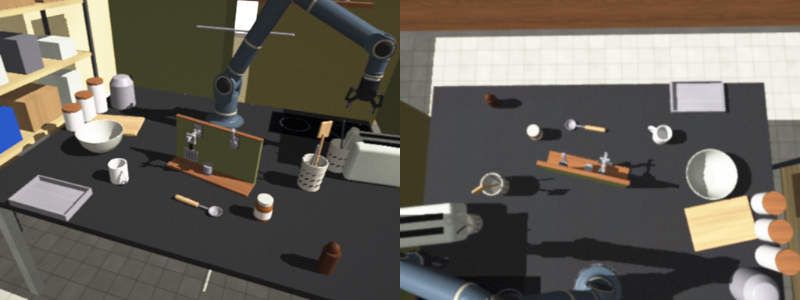

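View pics/b.png

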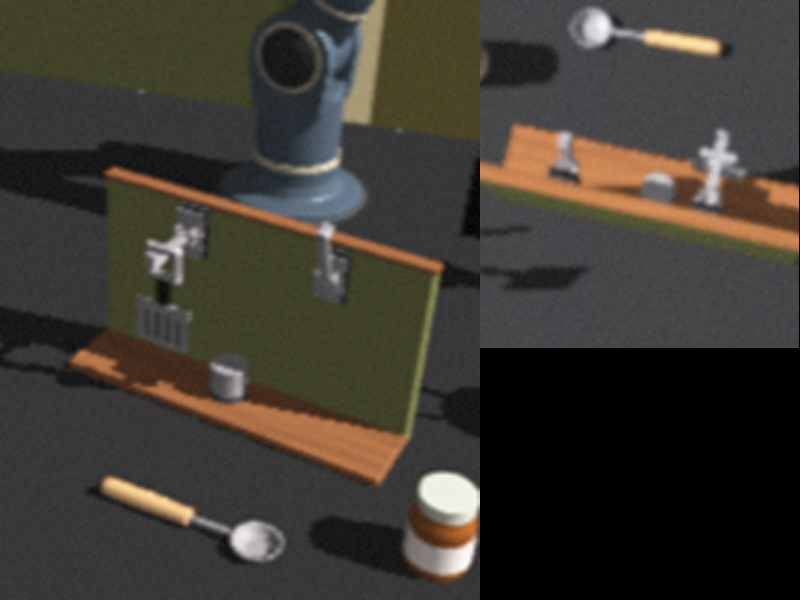

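```bash
python3 - <<'E'
from h import *
from scipy.spatial.transform import Rotation as Ro
b=np.load("top.npz")["W"].reshape(-1,3);a=np.load("scene.npz")["W"].reshape(-1,3)
for P in(b,a):
    P=P[~np.isnan(P).any(1)]
    Q=P[(P[:,2]>.225)&(P[:,2]<.25)&(abs(P[:,1]-.06)<.22)&(abs(P[:,0]-.505-.243*P[:,1])<.02)]
    r=cv2.minAreaRect((Q[:,:2]*1000).astype(np.float32)); print(len(Q),r,np.median(Q[:,2]),np.percentile(Q[:,2],[5,95]))
    sel=Q[:,:2]; c,v=np.linalg.eigh(np.cov(sel.T)); print("pca dir",v[:,1], "mean",sel.mean(0))
# panel face from scene: z .06-.2 points, fit line
P=a[~np.isnan(a).any(1)]
Q=P[(P[:,2]>.07)&(P[:,2]<.22)&(P[:,1]>-.14)&(P[:,1]<.26)&(abs(P[:,0]-.515-.243*P[:,1])<.012)]
for _ in range(3):
    k=np.polyfit(Q[:,1],Q[:,0],1);res=Q[:,0]-np.polyval(k,Q[:,1]);Q=Q[abs(res)<.006]
print("face",len(Q),k,res.std())
o=observe();R=Ro.from_quat(np.array(o["tcp_rot"])[[1,2,3,0]]).as_matrix();print(R.round(3))
yaw=-np.arctan(k[0]);ex=np.array([np.cos(yaw),np.sin(yaw)]);ey=np.array([-ex[1],ex[0]])
print("yaw",yaw)
# hook points in panel coords (origin x=face at y=.06)
O=np.array([np.polyval(k,.062),.062])
for n,P in(("top",b),("scene",a)):
    P=P[~np.isnan(P).any(1)];L=np.c_[(P[:,:2]-O)@ex,(P[:,:2]-O)@ey,P[:,2]]*1000
    m=(L[:,0]>12)&(L[:,0]<125)&(abs(L[:,1])<180)&(L[:,2]>150)
    for s in(-1,1):
        q=L[m&(L[:,1]*s>0)];q=q[np.argsort(q[:,0])]
        print(n,s,len(q));
        for x in range(12,125,6):
            w=q[(q[:,0]>=x)&(q[:,0]<x+6)]
            if len(w):print(x,len(w),"y",w[:,1].min().round(),w[:,1].max().round(),np.median(w[:,1]).round(1),"z",w[:,2].min().round(),w[:,2].max().round(),np.median(w[:,2]).round())
E
```

```text
697 ((524.1005249023438, 59.828125), (402.082763671875, 30.745868682861328), 76.8535385131836) 0.23119917140458593 [0.22620667 0.23687213]
pca dir [0.22496334 0.97436723] mean [0.51832755 0.05914594]
518 ((520.9466552734375, 59.52568054199219), (400.7206726074219, 34.00790786743164), 76.21399688720703) 0.2310911362093961 [0.22589912 0.2332231 ]
pca dir [0.22315281 0.97478347] mean [0.52352917 0.06948362]
face 3535 [0.22962994 0.51181803] 0.002027318462608508
[[-0.     0.266  0.964]
 [ 0.     0.964 -0.266]
 [-1.     0.    -0.   ]]
yaw -0.22571689174004783
top -1 153
12 18 y -96.0 -65.0 -79.9 z 218.0 231.0 224.0
18 5 y -91.0 -73.0 -83.1 z 200.0 210.0 207.0
24 12 y -92.0 -69.0 -80.4 z 195.0 207.0 202.0
30 9 y -92.0 -75.0 -84.3 z 194.0 207.0 200.0
36 7 y -87.0 -76.0 -82.7 z 196.0 209.0 200.0
42 7 y -85.0 -75.0 -81.3 z 198.0 205.0 200.0
48 6 y -87.0 -76.0 -80.3 z 196.0 205.0 201.0
54 6 y -86.0 -76.0 -82.8 z 197.0 204.0 199.0
60 6 y -85.0 -78.0 -81.3 z 198.0 203.0 201.0
66 31 y -101.0 -62.0 -83.4 z 167.0 213.0 199.0
72 19 y -99.0 -62.0 -78.8 z 171.0 217.0 205.0
78 6 y -99.0 -77.0 -84.2 z 1
[... 825 characters left out ...]
8.0 200.0 199.0
54 4 y -86.0 -77.0 -78.9 z 201.0 202.0 201.0
66 22 y -101.0 -63.0 -65.5 z 153.0 207.0 186.0
72 74 y -103.0 -62.0 -80.4 z 151.0 209.0 180.0
78 16 y -100.0 -62.0 -75.8 z 169.0 208.0 199.0
84 2 y -76.0 -75.0 -75.6 z 196.0 202.0 199.0
90 3 y -77.0 -76.0 -76.6 z 195.0 202.0 199.0
96 16 y -89.0 -75.0 -82.3 z 192.0 212.0 202.0
102 6 y -86.0 -74.0 -80.0 z 202.0 212.0 207.0
scene 1 203
12 74 y 73.0 105.0 94.9 z 165.0 228.0 188.0
18 18 y 86.0 105.0 97.6 z 174.0 223.0 213.0
24 12 y 75.0 103.0 93.6 z 187.0 223.0 197.0
30 31 y 78.0 100.0 89.0 z 189.0 269.0 202.0
36 26 y 82.0 94.0 86.6 z 206.0 270.0 224.0
42 27 y 82.0 94.0 89.5 z 232.0 270.0 246.0
48 15 y 84.0 93.0 87.1 z 251.0 267.0 262.0
```

Call:
send_rows([
  [[0,0,43],0.043,1],
  [[10,-15,43],0,1],
  [[27,-37,43],0,1],
  [[27.5,-37.6,0],0,1],
  [[27.5,-37.6,0],0,1],
  [[27.5,-37.6,0],0,1],
  [[27.5,-37.6,0],0,1],
  [[27.5,-37.6,0],0,1],
  [[27.5,-37.6,0],0,1],
  [[27.5,-37.6,0],0,1],
  [[27.5,-37.6,0],0,1],
  [[27.5,-37.6,0],0,1],
  [[27.5,-37.6,0],0,1],
  [[27.5,-37.6,0],0,1],
  [[27.5,-37.6,0],0,1],
  [[0,0,0],0,1],
  [[0,0,0],0,1],
])

```text
time_s: 3.15
eef_pos: [0.5411, 0.1541, 0.3515]
tcp_rot: [0.702, 0.081, 0.703, -0.081]
ft_force: [0.4, 0.7, -1.0]
gripper_width: -0.0001
```

```bash
python3 - <<'E'
from h import *
d=cam("wrist");save(d,"w1.png");W=cloud(d);np.savez("w1.npz",W=W,im=d["image"])
print(np.round(-d["R"].T@d["t"],3),d["R"].round(2),d["fx"])
print(np.nanmin(W.reshape(-1,3),0),np.nanmax(W.reshape(-1,3),0))
E
```

```text
[0.475 0.17  0.493] [[ 0.23  0.97 -0.  ]
 [ 0.94 -0.22  0.27]
 [ 0.26 -0.06 -0.96]] 302.1455049532051
[ 0.25305832 -0.43392492 -0.65789358] [1.70060836 1.06987149 0.45244556]
```

View pics/w1.png

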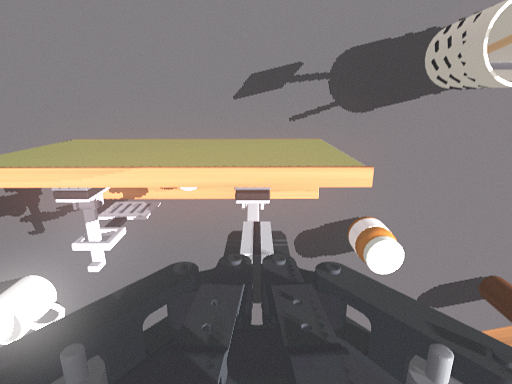

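```bash
cat >> h.py <<'E'
yaw=-0.2257;ex=np.array([np.cos(yaw),np.sin(yaw)]);ey=np.array([-ex[1],ex[0]]);O=np.array([.5261,.062])
def loc(P): P=np.asarray(P).reshape(-1,3);return np.c_[(P[:,:2]-O)@ex,(P[:,:2]-O)@ey,P[:,2]]*1000
E
python3 - <<'E'
from h import *
P=np.load("w1.npz")["W"];im=np.load("w1.npz")["im"]
m=np.ones(P.shape[:2],bool);m[225:,150:400]=0
L=loc(P[m]);L=L[~np.isnan(L).any(1)]
t=L[(abs(L[:,2]-231)<6)&(abs(L[:,0]+8)<20)&(abs(L[:,1])<220)];print("paneltop",len(t),np.percentile(t,[2,50,98],axis=0).round(1))
print("slope",np.polyfit(t[:,1],t[:,0],1))
for s in(-1,1):
    q=L[(L[:,0]>12)&(L[:,0]<125)&(L[:,1]*s>40)&(L[:,1]*s<130)&(L[:,2]>140)]
    for x in range(12,125,6):
        w=q[(q[:,0]>=x)&(q[:,0]<x+6)]
        if len(w):print(s,x,len(w),"y",np.percentile(w[:,1],[3,50,97]).round(1),"z",np.percentile(w[:,2],[3,50,97]).round(1))
print(loc(observe()["eef_pos"]))
E
```

```text
paneltop 7591 [[ -16.3 -130.3  226.6]
 [  -7.8   32.8  229.9]
 [   1.3  191.5  231.3]]
slope [ 1.36386133e-03 -7.84095812e+00]
-1 12 301 y [-94.6 -72.1 -64.6] z [188.6 222.3 224. ]
-1 18 40 y [-78.  -70.1 -69.4] z [187.7 198.1 218.4]
-1 24 163 y [-91.2 -76.8 -68.2] z [189.9 202.1 206.2]
-1 30 84 y [-89.3 -80.1 -68.4] z [192.5 200.7 205.3]
-1 36 78 y [-85.6 -79.5 -74.8] z [193.7 199.3 200.3]
-1 42 74 y [-86.2 -78.4 -75. ] z [193.9 198.9 200.2]
-1 48 72 y [-85.9 -79.1 -74.8] z [194.1 198.6 200.3]
-1 54 74 y [-86.1 -78.9 -74.8] z [193.8 198.5 200. ]
-1 60 69 y [-86.3 -79.4 -75. ] z [193.5 198.4 199.9]
-1 66 567 y [-99.1 -77.9 -61.2] z [143.6 189.8 205.8]
-1 72 321 y [-98.6 -75.4 -60.9] z [160.2 204.3 206.3]
-1 78 28 y [-85.9 -80.2 -74.9] z [195.3 198.  199.1]
-1 84 64 y [-86.1 -79.5 -74.6] z [193.6 197.6 199.1]
-1 90 121 y [-85.9 -79.8 -75.1] z [193.3 198.7 207.9]
-1 96 88 y [-85.9 -77.  -74.8] z [193.8 207.4 208.8]
-1 102 1 y [-78.1 -78.1 -78.1] z [206.8 206.8 206.8]
1 12 194 y [ 74.6  88.8 104.8] z [221.  222.9 224.2]
1 18 66 y [ 75.4  89.7 103.9] z [220.4 221.8 222.9]
1 24 104 y [ 78.   89.4 100.4] z [198.5 204.1 210.2]
1 30 179 y [80.2 89.6 98.5] z [197.8 218.4 227.8]
1 36 1 y [95.3 95.3 95.3] z [225.8 225.8 225.8]
[[ -7.00399095  94.52160274 351.47425659]]
```

Call:
send_rows([
  [[3.6,-6.5,-20],0,1],
  [[0,0,-40],0,1],
  [[0,0,-40],0,1],
  [[0,0,-4],0,1],
  [[0,0,0],0,1],
])

```text
time_s: 3.7
eef_pos: [0.5436, 0.1501, 0.2475]
tcp_rot: [0.702, 0.079, 0.703, -0.079]
ft_force: [0.6, 0.9, 0.9]
gripper_width: -0.0
```

Call:
send_rows([
  [[4.9,-1.1,-1],0,1],
  [[4.9,-1.1,-1],0,1],
  [[4.9,-1.1,0],0,1],
  [[4.9,-1.1,0],0,1],
  [[4.9,-1.1,0],0,1],
  [[4.9,-1.1,0],0,1],
  [[4.9,-1.1,0],0,1],
  [[4.9,-1.1,0],0,1],
  [[4.9,-1.1,0],0,1],
  [[4.9,-1.1,0],0,1],
  [[4.9,-1.1,0],0,1],
  [[4.9,-1.1,0],0,1],
  [[4.9,-1.1,0],0,1],
  [[4.9,-1.1,0],0,1],
  [[4.9,-1.1,0],0,1],
])

```text
time_s: 5.2
eef_pos: [0.6197, 0.1318, 0.2467]
tcp_rot: [0.704, 0.08, 0.701, -0.08]
ft_force: [-0.5, 0.5, 1.5]
gripper_width: -0.0004
```

```bash
python3 - <<'E'
from h import *
print(loc(observe()["eef_pos"]))
ims=[cv2.resize(cam(n)["image"][s],(w,600),interpolation=2) for n,s,w in(("scene",np.s_[130:230,220:330],440),("wrist",np.s_[150:350,150:350],360))]
cv2.imwrite("pics/c.png",np.hstack([cv2.resize(i,(400,480)) for i in ims])[:,:,::-1])
E
```

```text
[[ 75.5539939   88.98774296 246.7316177 ]]
```

View pics/c.png

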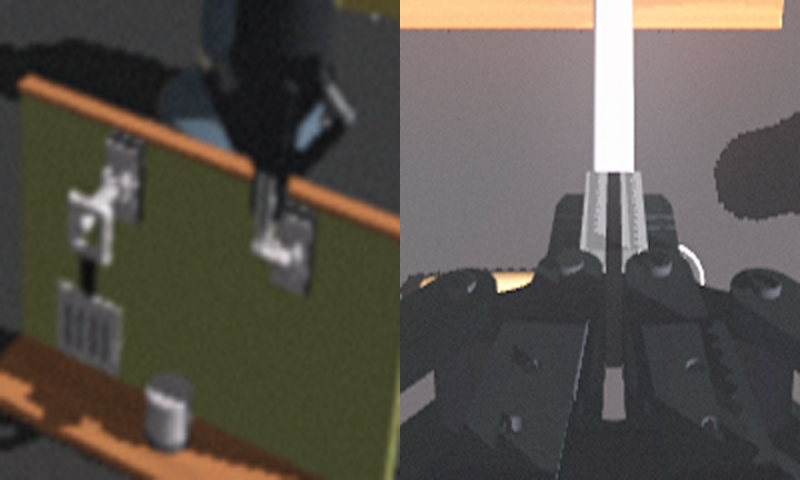

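Call:
send_rows([
  [[-4.9,1.1,-4],0,1],
  [[0,0,-5],0,1],
  [[0,0,-5],0,1],
  [[0,0,-5],0,1],
  [[0,0,-5],0,1],
  [[0,0,-5],0,1],
  [[0,0,-4],0,1],
  [[0,0,-3],0,1],
  [[0,0,-2],0,1],
  [[0,0,0],0,1],
])

```text
time_s: 6.3
eef_pos: [0.6128, 0.1332, 0.2073]
tcp_rot: [0.702, 0.08, 0.703, -0.08]
ft_force: [0.3, 0.5, 1.9]
gripper_width: 0.0001
```

Call:
send_rows([
  [[0,0,-1],0,1],
  [[0,0,-1],0,1],
  [[0,0,-1],0,1],
  [[0,0,0],0,1],
])

```text
time_s: 6.7
eef_pos: [0.613, 0.1332, 0.2045]
tcp_rot: [0.703, 0.08, 0.703, -0.08]
ft_force: [2.4, -0.2, 1.9]
gripper_width: -0.0004
```

Call:
send_rows([
  [[0,0,-1],0,1],
  [[0,0,-1],0,1],
  [[0,0,0],0,1],
])

```text
time_s: 7.0
eef_pos: [0.6129, 0.1333, 0.2024]
tcp_rot: [0.703, 0.08, 0.703, -0.08]
ft_force: [2.0, 0.2, 2.8]
gripper_width: 0.0002
```

Call:
send_rows([
  [[0,0,-1],0,1],
  [[0,0,-1],0,1],
  [[0,0,0],0,1],
])

```text
time_s: 7.3
eef_pos: [0.6129, 0.1332, 0.2004]
tcp_rot: [0.703, 0.08, 0.703, -0.08]
ft_force: [1.5, 0.5, 2.0]
gripper_width: 0.0001
```

Call:
send_rows([
  [[0,0,-1],0,1],
  [[0,0,-0.7],0,1],
  [[0,0,0],0,1],
])

```text
time_s: 7.6
eef_pos: [0.6129, 0.1332, 0.1988]
tcp_rot: [0.703, 0.08, 0.703, -0.08]
ft_force: [2.0, -0.5, 2.1]
gripper_width: -0.0
```

Call:
send_rows([
  [[0,0,-0.8],0,1],
  [[0,0,-0.7],0,1],
  [[0,0,0],0,1],
])

```text
time_s: 7.9
eef_pos: [0.613, 0.1332, 0.1974]
tcp_rot: [0.703, 0.08, 0.703, -0.08]
ft_force: [2.0, -0.2, 3.1]
gripper_width: 0.0001
```

Call:
send_rows([
  [[0,0,-0.7],0,1],
  [[0,0,-0.7],0,1],
  [[0,0,0],0,1],
])

```text
time_s: 8.2
eef_pos: [0.613, 0.1332, 0.1959]
tcp_rot: [0.703, 0.08, 0.702, -0.08]
ft_force: [2.1, -1.1, 3.1]
gripper_width: 0.0
```

Call:
send_rows([
  [[0,0,-0.7],0,1],
  [[0,0,-0.7],0,1],
  [[0,0,0],0,1],
])

```text
time_s: 8.5
eef_pos: [0.6131, 0.1332, 0.1951]
tcp_rot: [0.703, 0.08, 0.702, -0.08]
ft_force: [1.0, -1.1, 5.4]
gripper_width: -0.0002
```

Call:
send_rows([
  [[0,0,-0.5],0,1],
  [[0,0,0],0,1],
  [[0,0,0],0,1],
])

```text
time_s: 8.8
eef_pos: [0.6131, 0.1333, 0.1949]
tcp_rot: [0.703, 0.08, 0.702, -0.079]
ft_force: [0.2, 0.3, 7.5]
gripper_width: 0.0002
```

Call:
send_rows([
  [[0,0,-0.5],0,1],
  [[0,0,0],0,1],
  [[0,0,0],0,1],
])

```text
time_s: 9.1
eef_pos: [0.6132, 0.1332, 0.1948]
tcp_rot: [0.703, 0.08, 0.702, -0.079]
ft_force: [1.0, -0.4, 8.8]
gripper_width: 0.0
```

Call:
send_rows([
  [[0,0,-0.7],0,1],
  [[0,0,-0.3],0,1],
  [[0,0,0],0,1],
  [[0,0,0],0,1],
])

```text
time_s: 9.5
eef_pos: [0.6132, 0.1333, 0.1945]
tcp_rot: [0.703, 0.08, 0.702, -0.079]
ft_force: [-0.4, -0.8, 12.1]
gripper_width: -0.0002
```

Call:
send_rows([
  [[0,0,-0.4],0,1],
  [[0,0,0],0,1],
  [[0,0,0],0,1],
  [[0,0,3],0,1],
  [[0,0,30],0,1],
  [[0,0,45],0,1],
  [[-29,-24,45],0,1],
  [[-29,-24,10],0,1],
  [[-29,-23,0],0,1],
  [[0,0,0],0,1],
  [[0,0,0],0,1],
])

```text
time_s: 10.6
eef_pos: [0.5288, 0.066, 0.3179]
tcp_rot: [0.702, 0.08, 0.703, -0.079]
ft_force: [-0.3, -0.2, -0.1]
gripper_width: 0.0002
```

```bash
cat > look.py <<'E'
from h import *
d=cam("wrist");save(d,"w_now.png");W=cloud(d)
print(loc(observe()["eef_pos"]).round(1),observe()["time_s"])
L=loc(W[~np.isnan(W).any(2)])
for s in(-1,1):
    q=L[(L[:,0]>20)&(L[:,0]<125)&(L[:,1]*s>40)&(L[:,1]*s<130)&(L[:,2]>140)]
    for x in range(20,125,4):
        w=q[(q[:,0]>=x)&(q[:,0]<x+4)]
        if len(w):print(s,x,len(w),"y",np.percentile(w[:,1],[3,50,97]).round(1),"z",np.percentile(w[:,2],[3,50,97]).round(1))
    e=q[abs(q[:,1]-s*(80.5 if s<0 else 89))>8]; e=e[(e[:,2]>202)&(e[:,0]>50)]
    if len(e):print("eye x",np.percentile(e,[2,50,98],axis=0).round(1))
E
python3 look.py
```

```text
[[  2.3   5.4 317.8]] 10.65
-1 20 4 y [-70.2 -70.1 -69.9] z [190.3 195.8 201.5]
-1 24 104 y [-91.  -77.4 -68.2] z [190.8 202.1 206.4]
-1 28 110 y [-91.6 -80.1 -68.5] z [197.1 202.1 205.6]
-1 32 51 y [-87.3 -80.5 -74.9] z [197.8 199.8 201.3]
-1 36 57 y [-86.6 -81.1 -75. ] z [196.5 199.2 200.9]
-1 40 56 y [-85.8 -79.2 -74.8] z [194.9 199.  200.1]
-1 44 54 y [-86.2 -80.3 -75. ] z [195.4 199.  200.3]
-1 48 58 y [-86.7 -80.2 -75.1] z [196.9 198.8 200. ]
-1 52 55 y [-86.  -79.7 -75. ] z [194.5 199.  200.2]
-1 56 51 y [-86.7 -80.3 -75.1] z [195.6 198.6 199.8]
-1 60 51 y [-85.9 -80.2 -75.1] z [195.9 198.6 199.9]
-1 64 50 y [-86.1 -80.3 -75.1] z [193.9 198.5 199.6]
-1 68 677 y [-99.8 -78.6 -61.4] z [143.5 189.  205.9]
-1 72 257 y [-99.  -77.2 -61.1] z [167.7 204.8 206.3]
-1 76 55 y [-97.5 -78.  -61.5] z [169.7 204.9 206. ]
-1 80 31 y [-85.8 -81.  -75.3] z [196.2 197.9 198.6]
-1 84 39 y [-86.2 -81.4 -75.1] z [195.8 197.8 198.7]
-1 88 11 y [-86.7 -85.5 -81.9] z [196.1 197.6 197.9]
eye x [[  69.3 -100.1  202.4]
 [  72.4  -72.2  205.1]
 [  76.7  -61.4  206.5]]
1 24 53 y [76.5 80.5 99.9] z [187.8 200.5 204.2]
1 28 118 y [76.5 88.4 99.4] z [195.9 200.5 204.4]
1 32 50 y [79.6 89.4 98.8] z [196.7 198.4 203.4]
1 36 54 y [83.5 88.6 94.2] z [193.5 197.1 198.8]
1 40 53 y [83.4 88.4 94.7] z [193.3 196.7 197.7]
1 44 50 y [83.5 88.5 94.5] z [193.3 196.3 197.9]
1 48 56 y [83.4 87.8 94.5] z [190.8 195.9 197.2]
1 52 52 y [83.4 88.7 94.6] z [192.8 195.5 196.9]
1 56 50 y [83.4 88.4 94.3] z [191.  195.1 196.5]
1 60 48 y [83.3 88.2 94.6] z [191.2 194.9 196.1]
1 64 49 y [83.3 88.8 94.4] z [192.3 194.4 195.2]
1 68 48 y [83.2 88.  94.9] z [189.3 193.9 195. ]
1 72 49 y [83.3 88.8 94.2] z [190.5 193.5 194.9]
1 76 48 y [83.6 87.8 94.5] z [188.9 193.2 194.7]
1 80 43 y [83.4 88.2 94.3] z [188.6 192.5 194.2]
1 84 46 y [83.1 88.9 94.8] z [191.  192.  193.8]
1 88 15 y [83.3 92.2 94.2] z [189.  191.6 192.7]
1 92 1 y [94.6 94.6 94.6] z [191.1 191.1 191.1]
```

View pics/w_now.png

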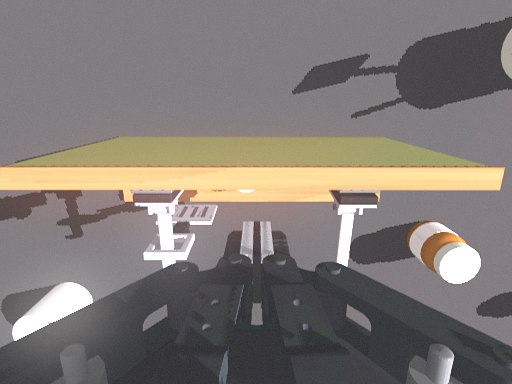

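Call:
send_rows([
  [[17,-33,0],0,-1],
  [[17,-33,0],0,-1],
  [[15.7,-33.6,0],0,-1],
  [[0,0,-45],0,-1],
  [[0,0,-43],0,-1],
  [[0,0,0],0,-1],
  [[0,0,0],0,-1],
])

```text
time_s: 11.35
eef_pos: [0.5804, -0.0328, 0.2301]
tcp_rot: [0.702, 0.079, 0.703, -0.079]
ft_force: [0.4, -0.5, 0.9]
gripper_width: 0.0857
```

```bash
python3 - <<'E'
from h import *
print(loc(observe()["eef_pos"]).round(1))
from scipy.spatial.transform import Rotation as Ro
R=Ro.from_quat(np.array(observe()["tcp_rot"])[[1,2,3,0]]).as_matrix();print(R.round(3),"jaw yaw",np.arctan2(-R[0,1],R[1,1]))
E
```

```text
[[ 74.1 -80.3 230.1]]
[[-0.002  0.222  0.975]
 [-0.     0.975 -0.222]
 [-1.    -0.001 -0.002]] jaw yaw -0.22430707887288254
```

Call:
send_rows([
  [[-1,0,-30],0,-1],
  [[0,0,-32],0,-1],
  [[0,0,0],0,-1],
  [[0,0,0],0,0],
  [[0,0,0],0,0],
  [[0,0,0],0,1],
  [[0,0,0],0,1],
  [[0,0,0],0,1],
])

```text
time_s: 12.15
eef_pos: [0.5802, -0.034, 0.1704]
tcp_rot: [0.704, 0.08, 0.701, -0.079]
ft_force: [-0.4, 0.2, 6.4]
gripper_width: 0.0384
```

Call:
send_rows([
  [[0,0,4],0,1],
  [[0,0,5],0,1],
  [[0,0,6],0,1],
  [[0,0,0],0,1],
  [[0,0,0],0,1],
])

```text
time_s: 12.65
eef_pos: [0.5788, -0.0337, 0.1835]
tcp_rot: [0.703, 0.08, 0.703, -0.08]
ft_force: [-0.5, -0.1, -1.7]
gripper_width: 0.0391
```

```bash
python3 - <<'E'
from h import *
d=cam("wrist");e=cam("scene");a=cv2.resize(d["image"][170:330,170:340],(400,400),interpolation=2);b=cv2.resize(e["image"][140:240,205:305],(400,400),interpolation=2)
cv2.imwrite("pics/d.png",np.hstack([a,b])[:,:,::-1])
L=loc(cloud(d));L=L[~np.isnan(L).any(1)]
q=L[(L[:,0]>62)&(L[:,0]<84)&(abs(L[:,1]+80.5)<16)&(L[:,2]>190)];print(np.percentile(q,[2,25,50,75,90,98],axis=0).round(1))
E
```

```text
[[ 62.  -95.4 196.6]
 [ 62.4 -86.8 215.7]
 [ 63.6 -80.7 218.5]
 [ 69.4 -74.4 264.6]
 [ 73.2 -69.3 271.2]
 [ 75.3 -65.6 274.5]]
```

View pics/d.png

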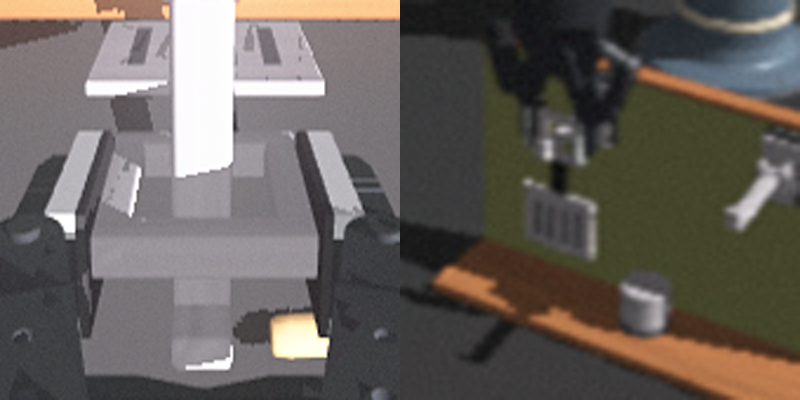

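Call:
send_rows([
  [[0,0,1.5],0,1],
  [[2.9,-0.7,0],0,1],
  [[3.9,-0.9,0],0,1],
  [[3.9,-0.9,0],0,1],
  [[3.9,-0.9,0],0,1],
  [[3.9,-0.9,0],0,1],
  [[0,0,0],0,1],
])

```text
time_s: 13.45
eef_pos: [0.598, -0.0383, 0.1849]
tcp_rot: [0.703, 0.08, 0.702, -0.08]
ft_force: [0.5, -0.2, -2.0]
gripper_width: 0.0389
```

Call:
send_rows([
  [[3.9,-0.9,0],0,1],
  [[3.9,-0.9,0],0,1],
  [[3.9,-0.9,0],0,1],
  [[4.9,-1.1,0],0,1],
  [[5.9,-1.3,0],0,1],
  [[5.9,-1.3,0],0,1],
  [[5.9,-1.3,0],0,1],
  [[0,0,0],0,1],
])

```text
time_s: 14.25
eef_pos: [0.6326, -0.0461, 0.1849]
tcp_rot: [0.703, 0.08, 0.702, -0.08]
ft_force: [0.1, 0.4, -0.5]
gripper_width: 0.0391
```

Call:
send_rows([
  [[2.2,9.7,0],0,1],
  [[5.6,24.4,0],0,1],
  [[6.7,29.2,0],0,1],
  [[6.7,29.2,0],0,1],
  [[6.7,29.2,0],0,1],
  [[5.6,24.4,0],0,1],
  [[3.4,14.6,0],0,1],
  [[1.2,5.3,0],0,1],
  [[0,0,0],0,1],
  [[0,0,0],0,1],
])

```text
time_s: 15.25
eef_pos: [0.6697, 0.1182, 0.1851]
tcp_rot: [0.702, 0.08, 0.703, -0.081]
ft_force: [-0.3, 0.1, -1.4]
gripper_width: 0.0391
```

```bash
python3 - <<'E'
from h import *
print(loc(observe()["eef_pos"]).round(1))
d=cam("wrist");a=cv2.resize(d["image"][130:330,150:360],None,fx=3,fy=3,interpolation=2)
cv2.imwrite("pics/e.png",a[:,:,::-1])
W=cloud(d);np.savez("w2.npz",W=W,im=d["image"])
L=loc(W);L=L[~np.isnan(L).any(1)]
q=L[(L[:,0]>32)&(L[:,0]<111)&(abs(L[:,1]-89)<12)&(L[:,2]>150)]
for x in range(32,111,6):
    w=q[(q[:,0]>=x)&(q[:,0]<x+6)]
    if len(w):print(x,len(w),"y",np.percentile(w[:,1],[3,50,97]).round(1),"z",np.percentile(w[:,2],[3,50,97]).round(1))
q=L[(L[:,0]>118)&(L[:,0]<138)&(abs(L[:,1]-89)<18)&(L[:,2]>150)&(L[:,2]<240)];print(np.percentile(q,[2,25,50,75,90,98],axis=0).round(1))
E
```

```text
[[127.3  86.9 185.1]]
32 659 y [81.  89.5 98. ] z [195.7 197.7 202.8]
38 492 y [83.9 89.4 95.1] z [195.2 196.8 198. ]
44 462 y [83.8 89.5 95.1] z [194.8 196.1 197.4]
50 431 y [83.7 89.5 95.2] z [193.9 195.5 196.7]
56 430 y [84.  89.5 95.4] z [193.4 194.9 196.1]
62 397 y [84.  89.5 95. ] z [193.2 194.4 195.6]
68 371 y [83.9 89.5 95.1] z [192.6 193.7 195. ]
74 364 y [83.8 89.5 95.2] z [191.8 193.1 194.3]
80 347 y [83.7 89.5 95.4] z [191.  192.6 193.6]
86 324 y [83.6 89.1 95. ] z [190.5 192.  193.2]
92 496 y [83.8 89.4 95. ] z [190.6 196.6 202.5]
98 227 y [84.1 89.4 94.8] z [200.  201.3 202.4]
104 1474 y [ 77.2  97.4 100.8] z [274.5 281.4 284.7]
110 173 y [ 77.3 100.2 101. ] z [264.9 270.6 273.3]
[[121.6  71.6 155.7]
 [122.4  80.3 184. ]
 [123.1  89.2 211.9]
 [126.3  98.5 218.6]
 [128.5 103.7 219.3]
 [130.1 106.3 219.9]]
```

View pics/e.png

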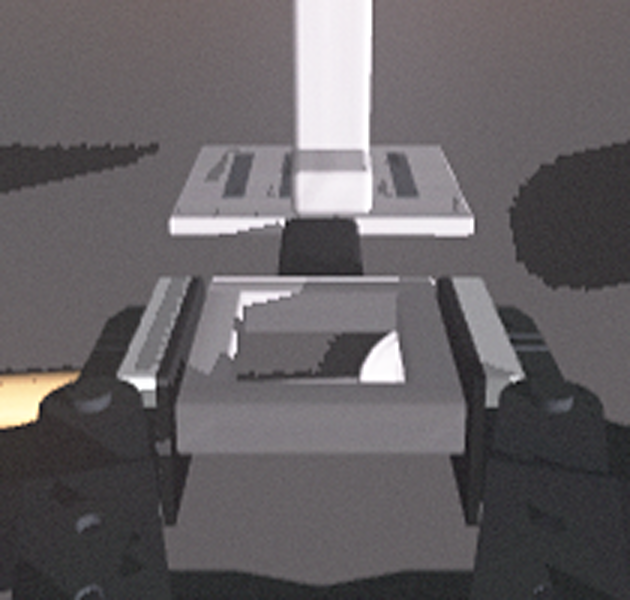

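Call:
send_rows([
  [[0.6,2.4,-3],0,1],
  [[0,0,-2],0,1],
  [[-4.9,1.1,0],0,1],
  [[-4.9,1.1,0],0,1],
  [[-4.9,1.1,0],0,1],
  [[-3.9,0.9,0],0,1],
  [[-3.9,0.9,0],0,1],
  [[-3.9,0.9,0],0,1],
  [[0,0,0],0,1],
])

```text
time_s: 16.2
eef_pos: [0.6434, 0.1289, 0.1801]
tcp_rot: [0.702, 0.08, 0.703, -0.079]
ft_force: [0.5, -0.0, -1.8]
gripper_width: 0.039
```

Call:
send_rows([
  [[-4.2,-0.6,0],0,1],
  [[-3.9,0.9,0],0,1],
  [[-3.9,0.9,0],0,1],
  [[-3.9,0.9,0],0,1],
  [[-3.9,0.9,0],0,1],
  [[-3.9,0.9,0],0,1],
  [[-2,0.4,0],0,1],
  [[0,0,0],0,1],
])

```text
time_s: 17.0
eef_pos: [0.618, 0.1331, 0.1801]
tcp_rot: [0.703, 0.08, 0.703, -0.079]
ft_force: [0.3, 0.2, -1.2]
gripper_width: 0.0387
```

```bash
python3 - <<'E'
from h import *
print(loc(observe()["eef_pos"]).round(1))
d=cam("wrist");a=cv2.resize(d["image"][150:330,160:350],None,fx=2.5,fy=2.5,interpolation=2)
cv2.imwrite("pics/f.png",a[:,:,::-1])
L=loc(cloud(d));L=L[~np.isnan(L).any(1)]
q=L[(L[:,0]>60)&(L[:,0]<85)&(abs(L[:,1]-89)<30)&(L[:,2]>205)&(L[:,2]<222)];print(np.percentile(q,[2,25,50,75,90,98],axis=0).round(1))
E
```

```text
[[ 73.7  89.8 180.1]]
[[ 62.4  64.9 205.8]
 [ 68.2  73.8 212. ]
 [ 69.8  90.2 213.9]
 [ 73.7 107.  215.2]
 [ 76.4 111.5 218.4]
 [ 82.9 115.4 220.5]]
```

View pics/f.png

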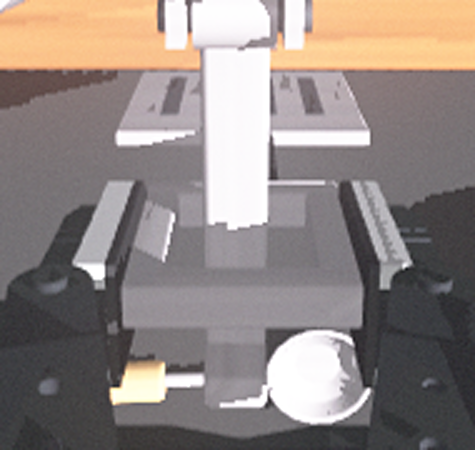

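Call:
send_rows([
  [[0,0,-4],0,1],
  [[0,0,-4],0,1],
  [[0,0,-3],0,1],
  [[0,0,0],0,1],
])

```text
time_s: 17.45
eef_pos: [0.6179, 0.1328, 0.1681]
tcp_rot: [0.702, 0.079, 0.703, -0.08]
ft_force: [-0.2, 0.5, -1.4]
gripper_width: 0.0392
```

Call:
send_rows([
  [[0,0,-1],0,1],
  [[0,0,0],0,1],
])

```text
time_s: 17.65
eef_pos: [0.6183, 0.1329, 0.1679]
tcp_rot: [0.703, 0.08, 0.703, -0.08]
ft_force: [-0.6, -0.4, -1.3]
gripper_width: 0.039
```

Call:
send_rows([
  [[0,0,-1],0,1],
  [[0,0,0],0,1],
])

```text
time_s: 17.85
eef_pos: [0.6183, 0.1329, 0.167]
tcp_rot: [0.703, 0.08, 0.703, -0.08]
ft_force: [-0.6, -0.4, -2.4]
gripper_width: 0.039
```

Call:
send_rows([
  [[0,0,-1],0,1],
  [[0,0,0],0,1],
])

```text
time_s: 18.05
eef_pos: [0.6184, 0.1329, 0.1665]
tcp_rot: [0.703, 0.08, 0.703, -0.08]
ft_force: [-1.2, -0.7, 2.4]
gripper_width: 0.0388
```

Call:
send_rows([
  [[0,0,0],0,-0.1],
  [[0,0,0],0,-0.3],
  [[0,0,0],0,-0.6],
  [[0,0,0],0,-1],
  [[0,0,0],0,-1],
  [[0,0,0],0,-1],
])

```text
time_s: 18.65
eef_pos: [0.6183, 0.1329, 0.166]
tcp_rot: [0.703, 0.08, 0.703, -0.08]
ft_force: [-0.5, 1.1, 0.3]
gripper_width: 0.0851
```

```bash
python3 - <<'E'
from h import *
print(loc(observe()["eef_pos"]).round(1),observe()["gripper_width"])
d=cam("wrist");e=cam("scene")
cv2.imwrite("pics/g.png",np.hstack([cv2.resize(d["image"][130:330,150:350],(400,400),interpolation=2),cv2.resize(e["image"][140:240,240:340],(400,400),interpolation=2)])[:,:,::-1])
L=loc(cloud(d));L=L[~np.isnan(L).any(1)]
q=L[(L[:,0]>55)&(L[:,0]<92)&(abs(L[:,1]-89)<24)&(abs(L[:,1]-89)>8)&(L[:,2]>190)&(L[:,2]<222)];print(np.percentile(q,[2,25,50,75,90,98],axis=0).round(1))
E
```

```text
[[ 74.   89.7 166. ]] 0.08507987457012822
[[ 68.9  71.4 191. ]
 [ 69.6  76.4 197.5]
 [ 70.7  98.9 200.1]
 [ 73.9 105.  200.7]
 [ 75.8 108.3 201.1]
 [ 77.  110.  201.6]]
```

View pics/g.png

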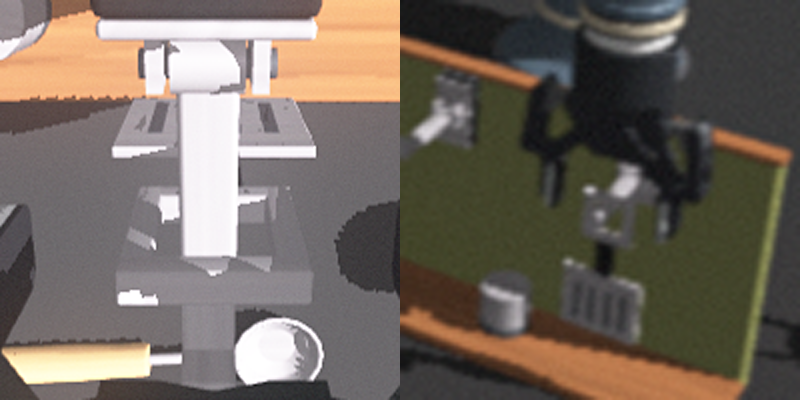

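Call:
send_rows([
  [[0,0,5],0,-1],
  [[0,0,15],0,-1],
  [[0,0,40],0,-1],
  [[0,0,45],0,-1],
  [[-4,-23.1,10],0,-1],
  [[-6,-35,0],0,-1],
  [[-7,-45,0],0,-1],
  [[-7.3,-45,0],0,-1],
  [[-4,-20,0],0,-1],
  [[0,0,-30],0,-1],
  [[0,0,-30],0,-1],
  [[0,0,0],0,-1],
  [[0,0,0],0,-1],
])

```text
time_s: 20.05
eef_pos: [0.5905, -0.0352, 0.2222]
tcp_rot: [0.703, 0.08, 0.702, -0.08]
ft_force: [0.3, 0.7, 0.8]
gripper_width: 0.0853
```

```bash
python3 - <<'E'
from h import *
print(loc(observe()["eef_pos"]).round(1))
d=cam("wrist");save(d,"h.png")
L=loc(cloud(d));L=L[~np.isnan(L).any(1)]
q=L[(abs(L[:,1]+80)<12)&(L[:,2]>150)&(L[:,2]<222)]
for x in range(32,111,6):
    w=q[(q[:,0]>=x)&(q[:,0]<x+6)]
    if len(w):print(x,len(w),"y",np.percentile(w[:,1],[3,50,97]).round(1),"z",np.percentile(w[:,2],[3,50,97]).round(1))
q=L[(L[:,0]>55)&(L[:,0]<100)&(abs(L[:,1]-89)<24)&(abs(L[:,1]-89)>8)&(L[:,2]>190)&(L[:,2]<222)]
if len(q): print(np.percentile(q,[2,50,98],axis=0).round(1))
E
```

```text
[[ 84.5 -80.3 222.2]]
32 256 y [-86.9 -80.7 -75.1] z [197.9 199.4 201. ]
38 239 y [-86.8 -80.8 -75.3] z [197.9 199.1 200.4]
44 231 y [-86.9 -81.3 -75.2] z [197.6 198.9 200.1]
50 228 y [-86.9 -80.8 -75.2] z [197.1 198.6 199.8]
56 217 y [-87.  -81.4 -75.7] z [197.1 198.6 199.8]
62 204 y [-86.5 -81.4 -75.7] z [197.3 198.4 199.7]
68 196 y [-86.6 -81.1 -75.6] z [197.2 198.3 199.4]
74 194 y [-86.7 -80.8 -75.6] z [196.8 198.2 199.4]
80 185 y [-86.7 -81.4 -75.5] z [196.7 198.  198.9]
86 186 y [-86.8 -81.2 -75.5] z [196.6 197.9 198.9]
92 345 y [-86.8 -81.4 -75.7] z [196.8 203.8 209. ]
98 95 y [-87.1 -81.4 -75.7] z [206.6 207.9 208.9]
[[ 69.3  69.8 190.2]
 [ 73.4  70.7 192.7]
 [ 77.   71.8 195.5]]
```

Call:
send_rows([
  [[-0.2,-0.8,-20],0,-1],
  [[0,0,-25],0,-1],
  [[0,0,0],0,0],
  [[0,0,0],0,0.5],
  [[0,0,0],0,0.6],
  [[0,0,0],0,0.65],
  [[0,0,0],0,1],
  [[0,0,0],0,1],
])

```text
time_s: 20.9
eef_pos: [0.5903, -0.0368, 0.177]
tcp_rot: [0.703, 0.08, 0.702, -0.08]
ft_force: [-0.4, -2.6, 3.6]
gripper_width: 0.011
```

Call:
send_rows([
  [[-0.2,0,4],0,1],
  [[-0.4,0.1,4.3],0,1],
  [[-0.9,0.2,4],0,1],
  [[-1,0.2,4.1],0,1],
  [[0,0,0],0,1],
])

```text
time_s: 21.4
eef_pos: [0.5868, -0.036, 0.1915]
tcp_rot: [0.702, 0.079, 0.703, -0.08]
ft_force: [3.2, -2.7, -11.0]
gripper_width: 0.0106
```

Call:
send_rows([
  [[-1.4,0.3,3.9],0,1],
  [[-1.5,0.4,3.8],0,1],
  [[-2,0.4,3.6],0,1],
  [[-2.1,0.5,3.6],0,1],
  [[-2.5,0.6,3.3],0,1],
  [[-2.6,0.6,3.2],0,1],
  [[-2.9,0.7,2.9],0,1],
  [[-3,0.7,2.8],0,1],
  [[-3.3,0.7,2.4],0,1],
  [[-3.4,0.8,2.2],0,1],
  [[-3.6,0.8,1.9],0,1],
  [[-3.7,0.9,1.7],0,1],
  [[0,0,0],0,1],
])

```text
time_s: 22.7
eef_pos: [0.5551, -0.0285, 0.228]
tcp_rot: [0.703, 0.08, 0.702, -0.08]
ft_force: [3.6, -4.0, -17.1]
gripper_width: 0.0106
```

```bash
python3 - <<'E'
from h import *
print(loc(observe()["eef_pos"]).round(1))
d=cam("wrist");e=cam("scene")
cv2.imwrite("pics/i.png",np.hstack([cv2.resize(d["image"][130:330,150:350],(400,400),interpolation=2),cv2.resize(e["image"][120:220,200:300],(400,400),interpolation=2)])[:,:,::-1])
E
```

```text
[[ 48.5 -81.7 228. ]]
```

View pics/i.png

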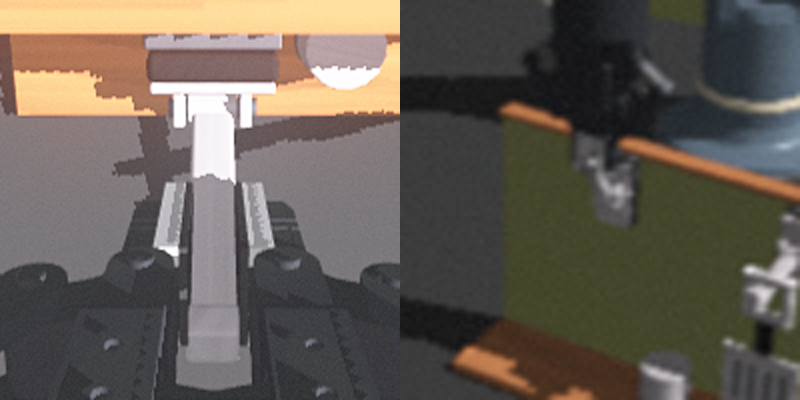

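Call:
send_rows([
  [[0,0,0],0,0.5],
  [[0,0,0],0,-0.2],
  [[0,0,0],0,-0.2],
  [[0,0,30],0,-0.2],
  [[0,0,40],0,-0.2],
  [[10,-2.2,10],0,0.5],
  [[21.2,-4.8,0],0,1],
  [[0,0,0],0,1],
  [[0,0,0],0,1],
])

```text
time_s: 23.7
eef_pos: [0.5863, -0.0347, 0.3081]
tcp_rot: [0.703, 0.08, 0.703, -0.079]
ft_force: [0.2, -0.3, -0.7]
gripper_width: 0.0
```

```bash
python3 - <<'E'
from h import *
print(loc(observe()["eef_pos"]).round(1),observe()["gripper_width"])
for n in("wrist","scene","top"):
    L=loc(cloud(cam(n)));L=L[~np.isnan(L).any(1)]
    q=L[(abs(L[:,1]+81)<9)&(L[:,0]>18)&(L[:,0]<62)&(L[:,2]>204)&(L[:,2]<280)]
    for z in range(204,280,8):
        w=q[(q[:,2]>=z)&(q[:,2]<z+8)]
        if len(w):print(n,z,len(w),"x",np.percentile(w[:,0],[3,50,97]).round(1),"y",np.median(w[:,1]).round(1))
E
```

```text
[[ 80.3 -80.7 308.1]] 3.3532421609830175e-05
wrist 204 164 x [19.5 31.6 35.2] y -80.1
wrist 212 127 x [35.1 37.9 40.5] y -81.6
wrist 220 138 x [40.3 43.5 46.2] y -80.8
wrist 228 145 x [45.9 48.8 51.4] y -80.8
wrist 236 158 x [51.3 54.2 57. ] y -80.8
wrist 244 24 x [55.8 56.8 57.5] y -81.1
wrist 252 21 x [54.3 54.9 55.6] y -82.0
wrist 260 201 x [54.8 57.8 61.6] y -81.3
scene 204 9 x [20.4 36.3 42.2] y -78.7
scene 212 9 x [19.  21.4 45.7] y -77.7
scene 220 10 x [18.7 46.4 51.5] y -78.7
scene 228 6 x [49.4 54.4 57.3] y -78.9
scene 236 5 x [55.  60.3 61.7] y -77.8
scene 244 2 x [58.5 60.  61.4] y -76.7
scene 260 9 x [57.2 61.3 61.9] y -81.6
```

Call:
send_rows([
  [[9.8,-2.2,0],0,1],
  [[0,0,-30],0,1],
  [[0,0,-38],0,1],
  [[-4.9,1.1,0],0,1],
  [[-4.9,1.1,0],0,1],
  [[-4.9,1.1,0],0,1],
  [[-4.9,1.1,0],0,1],
  [[-4.9,1.1,0],0,1],
  [[-3.9,0.9,0],0,1],
  [[-2.9,0.7,0],0,1],
  [[0,0,0],0,1],
])

```text
time_s: 24.95
eef_pos: [0.5641, -0.0299, 0.2396]
tcp_rot: [0.702, 0.08, 0.703, -0.079]
ft_force: [1.3, -1.4, 0.4]
gripper_width: -0.0002
```

```bash
python3 -c "
from h import *
print(loc(observe()['eef_pos']).round(1),(observe()['ft_force'][:2]@ex).round(2))"
```

```text
[[ 57.6 -81.1 239.6]] 1.6
```

Call:
send_rows([
  [[-1.5,0.3,0],0,1],
  [[-1.5,0.3,0],0,1],
  [[-1,0.2,0],0,1],
  [[-1,0.2,0],0,1],
  [[0,0,0],0,1],
])

```text
time_s: 25.45
eef_pos: [0.5598, -0.0291, 0.2396]
tcp_rot: [0.702, 0.08, 0.703, -0.08]
ft_force: [1.3, 0.2, 1.5]
gripper_width: 0.0003
```

Call:
send_rows([
  [[-1,0.2,0],0,1],
  [[-1,0.2,0],0,1],
  [[-1,0.2,0],0,1],
  [[0,0,0],0,1],
])

```text
time_s: 25.85
eef_pos: [0.5568, -0.0285, 0.2397]
tcp_rot: [0.702, 0.08, 0.703, -0.08]
ft_force: [1.3, 0.3, -0.1]
gripper_width: 0.0004
```

Call:
send_rows([
  [[-1,0.2,0],0,1],
  [[-1,0.2,0],0,1],
  [[-0.8,0.2,0],0,1],
  [[0,0,0],0,1],
])

```text
time_s: 26.25
eef_pos: [0.554, -0.028, 0.2397]
tcp_rot: [0.703, 0.08, 0.703, -0.08]
ft_force: [1.9, -0.6, 0.8]
gripper_width: 0.0004
```

Call:
send_rows([
  [[-1,0.2,0],0,1],
  [[-0.8,0.2,0],0,1],
  [[-0.8,0.2,0],0,1],
  [[0,0,0],0,1],
])

```text
time_s: 26.65
eef_pos: [0.5514, -0.0274, 0.2397]
tcp_rot: [0.703, 0.08, 0.703, -0.08]
ft_force: [2.9, -1.0, 1.0]
gripper_width: -0.0001
```

Call:
send_rows([
  [[-0.7,0.2,0],0,1],
  [[-0.7,0.1,0],0,1],
  [[0,0,0],0,1],
])

```text
time_s: 26.95
eef_pos: [0.5505, -0.0272, 0.2398]
tcp_rot: [0.703, 0.08, 0.702, -0.08]
ft_force: [3.5, -0.2, 0.9]
gripper_width: -0.0
```

Call:
send_rows([
  [[-0.7,0.1,0],0,1],
  [[0,0,0],0,1],
  [[0,0,0],0,1],
])

```text
time_s: 27.25
eef_pos: [0.55, -0.0271, 0.2398]
tcp_rot: [0.703, 0.08, 0.702, -0.08]
ft_force: [5.1, -1.4, -0.6]
gripper_width: -0.0002
```

Call:
send_rows([
  [[-0.7,0.2,0],0,1],
  [[0,0,0],0,1],
  [[0,0,0],0,1],
])

```text
time_s: 27.55
eef_pos: [0.5497, -0.027, 0.2399]
tcp_rot: [0.703, 0.08, 0.702, -0.08]
ft_force: [6.7, -1.9, -1.0]
gripper_width: -0.0002
```

Call:
send_rows([
  [[-0.7,0.2,0],0,1],
  [[-0.3,0.1,0],0,1],
  [[0,0,0],0,1],
  [[0,0,0],0,1],
])

```text
time_s: 27.95
eef_pos: [0.5494, -0.027, 0.24]
tcp_rot: [0.704, 0.08, 0.701, -0.08]
ft_force: [7.6, -1.8, -1.9]
gripper_width: 0.0001
```

Call:
send_rows([
  [[-0.8,0.2,0],0,1],
  [[0,0,0],0,1],
  [[0,0,0],0,1],
  [[0,0,0],0,1],
])

```text
time_s: 28.35
eef_pos: [0.5491, -0.0269, 0.24]
tcp_rot: [0.704, 0.08, 0.701, -0.08]
ft_force: [9.0, -2.1, -2.7]
gripper_width: 0.0001
```

Retreat outward and up, then check both hooks.

Call:
send_rows([
  [[3,-0.7,0],0,1],
  [[10,-2.2,0],0,1],
  [[20,-4.5,20],0,1],
  [[0,0,45],0,1],
  [[0,40,45],0,1],
  [[-30,40,10],0,1],
  [[-30,10,0],0,1],
  [[0,0,0],0,1],
  [[0,0,0],0,1],
  [[0,0,0],0,1],
])

```text
time_s: 29.35
eef_pos: [0.5208, 0.0478, 0.3514]
tcp_rot: [0.702, 0.08, 0.703, -0.08]
ft_force: [0.7, 0.1, 0.5]
gripper_width: 0.0001
```

```bash
python3 - <<'E'
from h import *
print(loc(observe()["eef_pos"]).round(1),observe()["ft_force"])
ds={n:cam(n) for n in("wrist","scene")}
cv2.imwrite("pics/j.png",np.hstack([cv2.resize(ds["wrist"]["image"],(400,300)),cv2.resize(ds["scene"]["image"][100:250,190:340],(400,400),interpolation=2)[:300]])[:,:,::-1])
for n,d in ds.items():
    L=loc(cloud(d));L=L[~np.isnan(L).any(1)]
    q=L[(abs(L[:,1]+81)<9)&(L[:,0]>12)&(L[:,0]<62)&(L[:,2]>228)&(L[:,2]<285)]
    for z in range(228,285,8):
        w=q[(q[:,2]>=z)&(q[:,2]<z+8)]
        if len(w):print(n,"A",z,len(w),"x",np.percentile(w[:,0],[3,50,97]).round(1))
    q=L[(abs(L[:,1]-89.5)<24)&(L[:,0]>38)&(L[:,0]<105)&(L[:,2]>185)&(L[:,2]<215)]
    h=q[abs(q[:,1]-89.5)<4]
    for x in(40,50,60,84): 
        w=h[(h[:,0]>=x)&(h[:,0]<x+8)]
        if len(w):print(n,"B bar",x,np.median(w[:,2]).round(1))
    e=q[(abs(q[:,1]-89.5)>8)&(q[:,2]>196)]
    if len(e):print(n,"eye",np.percentile(e,[2,50,98],axis=0).round(1))
for n in("top","scene"):
    if n=="top":get_image(n)
    print(n,{l:[round(v) for v in pinpoint(n,l)[0]["position"]] for l in["tin","pot1","bowl","jar","mug","spoon"] if pinpoint(n,l)})
E
```

```text
[[ -2.  -15.  351.4]] [0.70492196 0.06336213 0.52325827]
wrist A 228 53 x [25.6 26.2 30.7]
wrist A 236 39 x [25.8 26.6 31.6]
wrist A 244 32 x [26.3 27.1 33. ]
wrist A 252 24 x [26.4 27.8 31.9]
wrist A 260 74 x [15.9 18.  32.1]
wrist A 268 281 x [16.9 24.4 32.5]
wrist B bar 40 196.7
wrist B bar 50 195.6
wrist B bar 60 194.6
wrist B bar 84 192.1
wrist eye [[ 69.6  70.7 196.5]
 [ 72.5  98.  200.3]
 [ 77.1 109.7 202. ]]
scene A 228 8 x [30.1 33.  34.3]
scene A 236 10 x [30.6 31.8 34.5]
scene A 244 8 x [29.7 31.  35.5]
scene A 252 9 x [31.6 33.9 35.5]
scene A 260 11 x [20.6 31.6 35.6]
scene A 268 12 x [17.5 28.9 36.1]
scene B bar 40 199.2
scene B bar 50 197.7
scene B bar 84 193.6
scene eye [[ 70.7  72.1 196.7]
 [ 76.4  98.6 201.9]
 [ 79.1 109.1 204.3]]
top {'pot1': [239, 130], 'bowl': [226, 391], 'jar': [173, 176], 'mug': [174, 334], 'spoon': [163, 238]}
scene {'tin': [224, 264], 'pot1': [236, 396], 'bowl': [189, 131], 'jar': [276, 330], 'mug': [228, 154], 'spoon': [262, 256]}
```

View pics/j.png

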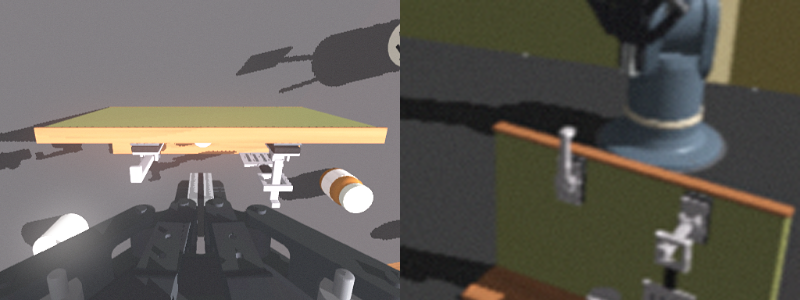

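```bash
python3 -c "
from bench import *
print(close_job())"
```

```text
the job is handed in; nothing more can be done
None
```

The job is done and handed in at about 29.5 s of the 72 s; no verdict was reported.

- **Hook B:** I folded it down and pressed it onto its lower stop with about 12–13 N, some 30–40 mm from the pivot. It slopes down about 0.11 rad at rest, within the stated stop tolerance.
- **Turner:** I pinched the eye, lifted it clear of hook A and carried it over. I lowered it until hook B took the weight, then opened the fingers. In the last check it hung still, with the eye about 45 mm out from hook B's pivot and within about 1 mm of centre sideways.
- **Hook A:** I pinched the bar and swung it up through an arc, then pressed it toward the panel with about 9 N. The resistance matched the plate's springiness, so I judged it was on its stop.
- **Other things:** the tin, pot, bowl, jar, mug and spoon showed within a few pixels of where they started. The top camera did not show the tin, so that one rests on the scene view alone. The arm ended clear of everything.

One reading disagreed. The wrist depth picture put hook A about 0.07 rad outward of upright, where about 0.02–0.03 was expected from its lower position. I put this down to picture noise, because the press was well over the hinge's friction, and did not press again.

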